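Open the suction gate fully and start the dust extraction

TASK

A plaster tooth model stands in front of one of the two mouths of the bench dust-extraction box. Using a fingertip, push the lever of that mouth away from the robot, past its half-open notch, all the way to its second stop, and then press the start button on top of the box fully down and let it come up again. Leave the other lever closed, only push and press, and do not pick up or shift the model or the other things on the bench.

Things in the scene. Friction and masses are not known exactly. Their poses are not given: they have to be found in the camera images.
- unit: White fixed extraction box, 180 (x) by 400 (y) by 110 mm high; origin at the centre of its underside. Its -x face, towards the robot, has two grilled mouths at y = +120 mm (left) and -120 mm (right). On top, over each mouth, a lever stands in a slot along x between steel rails 8 mm high; the start button is at the middle of the top.
- lever_left (a joint): left lever angle, rad: 0 closed (starts here, leans 0.4 rad to the unit's -x), 0.38 to 0.42 half-open notch, 0.8 hard second stop (leans 0.4 rad to +x). Pivot: parallel to the unit's y through (0, +0.12, 0.05) m of the unit frame. Spring detents: the knob needs 4 to 6 N to leave closed and again to leave the notch; past the humps near 0.2 and 0.6 rad it is drawn on to the next place and stays there.
- lever_left_knob (a point): centre of the left lever's knob: black cross-bar, 18 mm diameter, 34 mm long along the unit's y, on a 10 mm steel rod, 130 mm from the pivot; 170 mm above the bench at both ends of travel, 180 mm midway. Beneath it are only steel rails, 118 mm above the bench. Serves the mouth at the unit's +y.
- lever_right (a joint): right lever angle, rad: 0 closed (starts here, leans 0.4 rad to the unit's -x), 0.38 to 0.42 half-open notch, 0.8 hard second stop (leans 0.4 rad to +x). Pivot: parallel to the unit's y through (0, -0.12, 0.05) m of the unit frame. Spring detents: the knob needs 4 to 6 N to leave closed and again to leave the notch; past the humps near 0.2 and 0.6 rad it is drawn on to the next place and stays there.
- lever_right_knob (a point): centre of the right lever's knob: black cross-bar, 18 mm diameter, 34 mm long along the unit's y, on a 10 mm steel rod, 130 mm from the pivot; 170 mm above the bench at both ends of travel, 180 mm midway. Beneath it are only steel rails, 118 mm above the bench. Serves the mouth at the unit's -y.
- start (a joint):  travel of the start button in m, 0 up, 0.006 fully down; springs back; fully down takes about 5 N
- start_top (a point): centre of the top face of the start button, a grey round push button 32 mm across in a steel housing at the middle of the box top; pressed straight down
- model: Plaster tooth model, cream, with a white base plate 62 x 72 mm, 40 mm high, loose; origin at the centre of its underside. Stands in front of the left mouth (+y in the unit frame) or the right one (-y), 150 to 190 mm from the unit's centre towards the robot (unit -x). To be left alone.
- jar: Closed amber glass jar, 56 mm in diameter, 70 mm high, loose; origin at the centre of its underside. Stands in front of the mouth without the model. To be left alone.
- bur_block: Aluminium block 60 x 90 mm with small upright burs, 48 mm high, loose; origin at the centre of its underside; beyond the unit's left (+y) end. To be left alone.
- bowl: Dark rubber mixing bowl, 100 mm across, 50 mm high, loose; origin at the centre of its underside; beyond the unit's right (-y) end. To be left alone.

How it is judged:
On the way, in this order (a step that is already met when the one before it is completed fails the run):
1. the lever of the model's mouth is at its second stop, the other lever closed (((y of model in the frame of unit above 0 m and value of joint lever_left above 0.75 rad and value of joint lever_right below 0.12 rad) or (y of model in the frame of unit below 0 m and value of joint lever_right above 0.75 rad and value of joint lever_left below 0.12 rad))), for 0.2 s.
2. the start button is pressed fully down (value of joint start above 0.0045 m), for 0.1 s.
At the end, for the whole second after the job is handed in: The lever over the mouth with the model reads above 0.75 rad (second stop 0.8), the other lever below 0.12 rad, the button is up again (below 2 mm), and model, jar, bur block and bowl stand upright within 20 mm of where they started (((y of model in the frame of unit above 0 m and value of joint lever_left above 0.75 rad and value of joint lever_right below 0.12 rad) or (y of model in the frame of unit below 0 m and value of joint lever_right above 0.75 rad and value of joint lever_left below 0.12 rad)) and value of joint start below 0.002 m and distance of each of model, jar, bur_block, bowl from where it was at the start of the episode below 0.02 m and angle between each of model, jar, bur_block, bowl's own z axis and vertical below 0.2 rad); the robot touches nothing.
It fails at once if the start button is pressed before the model's lever is at its second stop (not ((y of model in the frame of unit above 0 m and value of joint lever_left above 0.75 rad and value of joint lever_right below 0.12 rad) or (y of model in the frame of unit below 0 m and value of joint lever_right above 0.75 rad and value of joint lever_left below 0.12 rad)) and value of joint start above 0.003 m).
It fails at once if the lever of the mouth without the model is pushed open ((y of model in the frame of unit above 0 m and value of joint lever_right above 0.2 rad) or (y of model in the frame of unit below 0 m and value of joint lever_left above 0.2 rad)).
It fails at once if the model or another loose thing is lifted, carried or shifted more than 20 mm (distance of any of model, jar, bur_block, bowl from where it was at the start of the episode above 0.02 m or height (world z) of any of model, jar, bur_block, bowl above 0.012 m).
It also fails if it takes over 43 s, if anything falls off the work surface, if the arm or the gripper's body presses on something with over 40 N, if the wrist force passes 120 N, or if a joint passes its speed limit or range.

ROBOT

A 6-joint arm with a two-finger parallel gripper is mounted at the origin on the work surface. World frame = base frame: x ahead of the robot, y to its left, z up, the work surface at z = 0. Lengths are in m, angles in rad, forces in N, time in s.
With the tool pointing down it reaches from about 0.35 to 0.775 m from the base axis. Payload 5.5 kg.
Tool frame: the origin (TCP) lies midway between the tips of the shut fingers; the grasp point (between the pads) lies 19 mm behind it; z points along the fingers, x is the direction in which the jaws open and shut, and the axes are right-handed (so a half turn about z gives the same grasp; the last joint's range is limited). The gripper opens to 85 mm and grips with 20 to 120 N. Pads are 22 mm wide; open, the fingers measure 114 mm over their backs; the gripper's body (76 mm by 85 mm) begins 54 mm behind the grasp point. The pads swing forward as they close: fully open they stand 13 mm farther back than shut.
Start: joints at [-1.284, 0.313, 0.046, 1.304, 0, 1.431], TCP at [0.238, -0.523, 0.231] pointing down, gripper open.
Joint ranges: [-2.76, 2.76], [-0.86, 1.69], [-1.03, 1.26], [-2.2, 2.34], [-1.47, 1.5], [-3.14, 3.14]. Speed limits (rad/s): [2.57, 2.57, 3.14, 3.14, 3.14, 3.14].

INTERFACE

Orientations are given as a unit quaternion [w, x, y, z].
In Python, from workcell import env gives the robot as it stands. The module is installed in compiled form; this text tells all that it offers.
- The arm moves only by the tool apply_moves, never from a script. Its argument "moves" is a list of rows, each a list of 3 entries, a list of its own where there are three numbers: the shift along the tool's x, y, z in cm, then the turn about the tool's z in degrees, then the opening, from 0 (shut) to 1 (fully open). In form: [[[x, y, z], yaw, gripper], ...]. A call has exactly 10 rows; each row is the pose to reach, as a shift and turn from the pose commanded when the call began, along the tool's axes at that moment; what a row does not reach only later rows make up. A row lasts 1/8 s, in which the tool goes at most 62.5 mm and 10.7 degrees, less where a joint would pass 70% of its speed; a pose out of reach is approached as far as the arm can. A call with a gripper value outside its range is refused whole. The fingers move at their own pace and stop on an object; "squeeze" is the grip in N (left out, the last holds). Time passes only in rows, so rows that repeat a pose let the fingers close, or fill a call up. It gives the time, the measured TCP pose, the force and the opening at its end, in the units of the state.
- env.get_state(): the state, without advancing time (a new reading comes with each control period).
- env.read_camera(name): name is "side" or "top"; returns a dict with "pixels" (384x512x3 uint8, red, green, blue), "fov_y" (degrees; the focal length in pixels is half the picture's height over the tangent of half this angle, whatever the lens; pixels are square), "cx", "cy" (the principal point, pixels), "world_from_camera" (4x4, takes a point from camera to world coordinates). Camera axes: x right, y down, z forward; pixel columns grow to the right and rows downward; lengths in m; the calibration is good to about 2 mm. A picture is of the moment at which its call begins. There is no depth.
- env.hand_in(): hands the job in, once; it reports no verdict.
The state is a dict: "clock": time; "joint_pos": joint angles; "qvel": joint speeds; "tau": joint torques, N m; "tcp_pos": TCP position; "orientation": TCP orientation; "wrist_force": force on the tool from outside, world axes, zero at the start; "ft_torque": the same for the moment, N m; "finger_gap": finger opening in m.
Only numpy, scipy, OpenCV 4.12 (cv2) and the standard library are available. Lean on these libraries where they do the work, as an engineer would, in place of code of your own. Each camera call takes 0.05 s, during which the arm holds its last target.

## Working session

There is one attempt and no reset: what is moved stays moved. The work goes in short steps, Python scripts to look and compute and a tool call to move; the robot and the scene stay as the last step left them, time stands still between calls to the robot, and variables do not carry over. Pictures are saved under pics/ and viewed, and the job is handed in when it is done.

Besides the shell and the picture viewer there is one more tool, called as name([rows], argument=value, ...), one row to a line, values as JSON. apply_moves: Moves the arm, as the interface text tells. Its arguments: {"type":"object","properties":{"moves":{"type":"array","items":{"type":"array"}},"squeeze":{"type":"number"}},"required":["moves"]}

```bash
mkdir -p pics
cat > h.py <<'E'
import numpy as np, cv2
from workcell import env
def cam(n):
    c=env.read_camera(n); cv2.imwrite(f'pics/{n}_%0.2f.png'%env.get_state()['clock'],c['pixels'][:,:,::-1]); return c
def ray(c,u,v):
    f=192/np.tan(np.radians(c['fov_y'])/2); T=np.array(c['world_from_camera'])
    d=T[:3,:3]@np.array([(u-c['cx'])/f,(v-c['cy'])/f,1]); return T[:3,3],d
def atz(c,u,v,z):
    o,d=ray(c,u,v); return o+d*(z-o[2])/d[2]
def proj(c,p):
    f=192/np.tan(np.radians(c['fov_y'])/2); T=np.array(c['world_from_camera'])
    q=T[:3,:3].T@(np.array(p)-T[:3,3]); return c['cx']+f*q[0]/q[2],c['cy']+f*q[1]/q[2]
E
python3 - <<'E'
from h import *
import pickle
for n in('top','side'):
    c=cam(n); pickle.dump(c,open(n+'.pkl','wb')); print(n,c['fov_y'],c['cx'],c['cy'],np.round(c['world_from_camera'],3).tolist())
print(env.get_state())
E
ls pics
```

```text
top 46.664499283153184 243.6125370006645 182.70550955725474 [[-0.015, -0.997, 0.082, 0.424], [-1.0, 0.015, -0.003, 0.052], [0.002, -0.082, -0.997, 1.251], [0.0, 0.0, 0.0, 1.0]]
side 57.93518239590259 254.13770365172567 183.9689909970453 [[-0.989, -0.08, 0.125, 0.402], [-0.148, 0.473, -0.868, 0.799], [0.011, -0.877, -0.48, 0.563], [0.0, 0.0, 0.0, 1.0]]
{'clock': 0.1, 'joint_pos': array([-1.28364248e+00,  3.13948845e-01,  4.50953909e-02,  1.30358766e+00,
        4.25250334e-05,  1.43120320e+00]), 'qvel': array([-0.00166839, -0.00329432,  0.00126485,  0.00029052, -0.00016933,
       -0.00175738]), 'tau': array([ 2.10225051e-03, -4.81728208e+01,  2.99243206e+01,  1.28198782e-02,
       -2.11491379e-04, -1.41360314e-05]), 'tcp_pos': array([ 0.23787808, -0.52299681,  0.23048578]), 'orientation': array([-5.53173000e-04,  8.40806377e-01, -5.41335349e-01, -6.08916541e-04]), 'wrist_force': array([0.43891422, 0.01083535, 0.05844681]), 'ft_torque': array([ 0.03593267, -0.01106311, -0.03824129]), 'finger_gap': 0.08547592013277258}
side_0.10.png
top_0.05.png
```

Run:
```python
import cv2
for n in('side_0.10','top_0.05'):
    cv2.imwrite(f'pics/{n}_b.png',cv2.resize(cv2.imread(f'pics/{n}.png'),None,fx=1.5625,fy=1.5625,interpolation=cv2.INTER_CUBIC))
```

```text
(no output)
```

View pics/top_0.05_b.png

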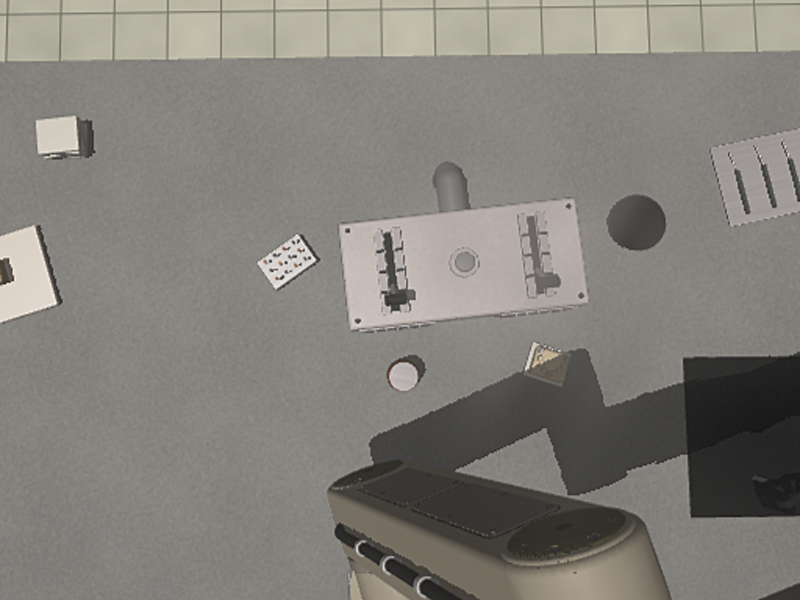

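View pics/side_0.10_b.png

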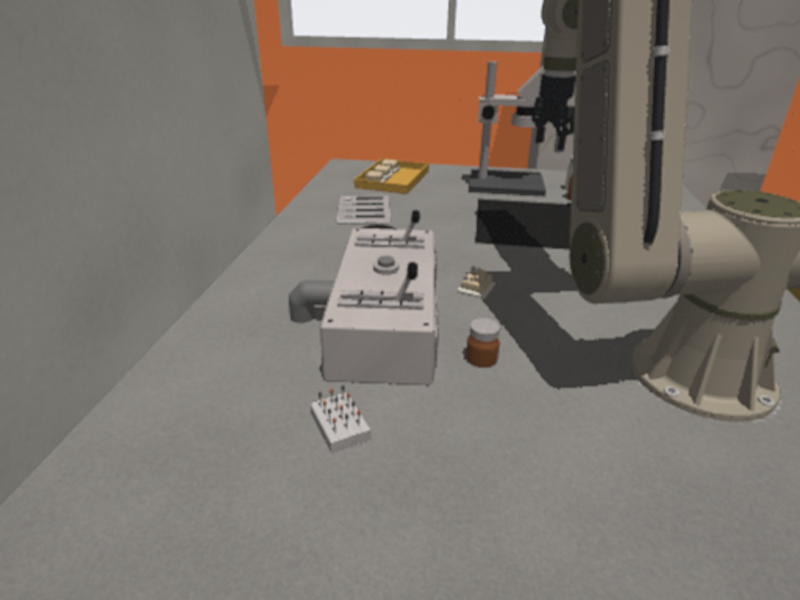

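The model stands before the right (-y) mouth, at about (547,363) in the enlarged top view; the jar is in front of the left one at (404,376). I'll look closer at the box.

Run:
```python
import cv2
i=cv2.imread('pics/top_0.05.png')[115:220,210:385]
cv2.imwrite('pics/topc.png',cv2.resize(i,None,fx=4.5,fy=4.5,interpolation=cv2.INTER_CUBIC))
i=cv2.imread('pics/side_0.10.png')[125:250,190:300]
cv2.imwrite('pics/sidec.png',cv2.resize(i,None,fx=4.5,fy=4.5,interpolation=cv2.INTER_CUBIC))
```

```text
(no output)
```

View pics/topc.png

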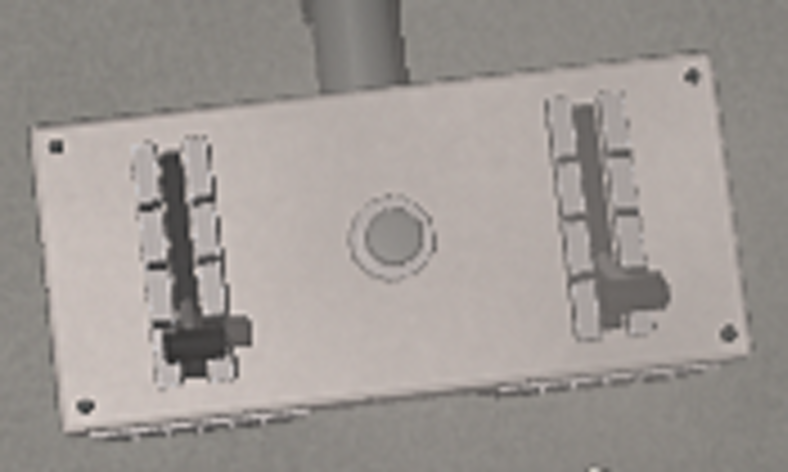

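View pics/sidec.png

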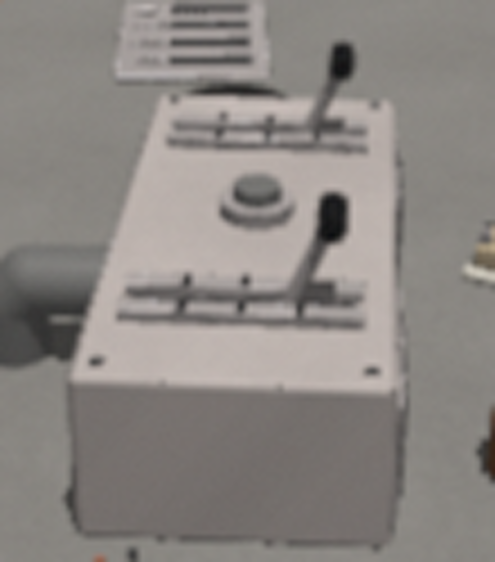

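```bash
cat > fit.py <<'E'
from h import *
import pickle
from scipy.optimize import least_squares
t=pickle.load(open('top.pkl','rb')); s=pickle.load(open('side.pkl','rb'))
T=lambda u,v:((u+.5)/4.5+210-.5,(v+.5)/4.5+115-.5)
S=lambda u,v:((u+.5)/4.5+190-.5,(v+.5)/4.5+125-.5)
obs=[(t,T(33,127),(.09,.2,.11)),(t,T(708,55),(.09,-.2,.11)),(t,T(750,352),(-.09,-.2,.11)),(t,T(66,432),(-.09,.2,.11)),
(s,S(73,384),(.09,.2,.11)),(s,S(398,390),(-.09,.2,.11)),(s,S(163,97),(.09,-.2,.11)),(s,S(395,103),(-.09,-.2,.11))]
W=lambda p,a:np.array([p[0]+np.cos(p[2])*a[0]-np.sin(p[2])*a[1],p[1]+np.sin(p[2])*a[0]+np.cos(p[2])*a[1],a[2]])
f=lambda p:np.concatenate([np.array(proj(c,W(p,a)))-uv for c,uv,a in obs])
r=least_squares(f,[.55,0,0]);P=r.x
if __name__=='__main__':
    print(P,np.round(r.fun,1))
    k=.13*np.sin(.4)
    for n,a in dict(knobR0=(-k,-.12,.17),knobRend=(k,-.12,.17),knobL=(-k,.12,.17),btn=(0,0,.125)).items():
        print(n,W(P,a).round(4),[np.round(((np.array(proj(c,W(P,a)))-o+.5)*4.5-.5)) for c,o in((t,(210,115)),(s,(190,125)))])
    # button heights
    o1,d1=ray(t,*T(393,236)); o2,d2=ray(s,*S(259,187))
    ab=np.linalg.lstsq(np.c_[d1,-d2],o2-o1,rcond=None)[0]; print('btn',o1+d1*ab[0],o2+d2*ab[1])
    print('model',atz(t,547/1.5625,363/1.5625,.03),'jar',atz(t,404/1.5625,376/1.5625,.07))
E
python3 fit.py
```

```text
[ 0.55193188 -0.08760493  0.09910939] [-1.8  0.3  1.1 -0.9  1.3  1.7 -1.5  1.7 -2.1 -1.7  0.6 -0.3 -1.4 -1.2
 -0.2 -1. ]
knobR0 [ 0.5134 -0.212   0.17  ] [array([633., 298.]), array([342.,  61.])]
knobRend [ 0.6142 -0.202   0.17  ] [array([609., 115.]), array([196.,  57.])]
knobL [0.4897 0.0268 0.17  ] [array([193., 349.]), array([333., 217.])]
btn [ 0.5519 -0.0876  0.125 ] [array([392., 241.]), array([257., 193.])]
btn [ 0.5540746  -0.08770133  0.12934428] [ 0.55079265 -0.08808774  0.12901091]
model [ 0.38433084 -0.24058704  0.03      ] jar [0.36747475 0.01088642 0.07      ]
```

Fit is good: unit at (0.552, -0.088), yaw 0.099 rad; the right knob's predicted pixel (633,298 in the crop) matches the picture. First I move to about 70 mm in front of the right knob with the fingers shut.

apply_moves([
  [[-2, -3, 0], 4, 0],
  [[-5, -8, 0], 10, 0],
  [[-8, -13, 0], 15, 0],
  [[-11, -18, 0], 18.8, 0],
  [[-14, -23, 0], 18.8, 0],
  [[-17, -28, 2], 18.8, 0],
  [[-19, -31, 4], 18.8, 0],
  [[-19.1, -31.3, 4], 18.8, 0],
  [[-19.1, -31.3, 4], 18.8, 0],
  [[-19.1, -31.3, 4], 18.8, 0],
])

```text
clock: 1.35
tcp_pos: [0.4438, -0.2213, 0.1919]
orientation: [0.0, 0.741, -0.672, 0.001]
wrist_force: [0.1, 0.4, -0.3]
finger_gap: -0.0001
```

```bash
cat > st.py <<'E'
from fit import *
from scipy.spatial.transform import Rotation as R
e=env.get_state(); q=e['orientation']; M=R.from_quat([*q[1:],q[0]]).as_matrix()
print(e['clock'],e['tcp_pos'].round(4),'F',e['wrist_force'].round(1),e['finger_gap'])
print('tool axes',M.T.round(3).tolist())
k=.13*np.sin(.4)
for n,a in dict(knob0=(-k,-.12,.16),knobend=(k,-.12,.16),btn=(0,0,.129)).items():
    print(n,'tool cm',(M.T@(W(P,a)-e['tcp_pos'])*100).round(2))
c=cam('top');s2=cam('side')
a=np.hstack([c['pixels'][80:260,180:430],s2['pixels'][70:250,160:410]])[:,:,::-1]
cv2.imwrite('pics/now_%.2f.png'%e['clock'],cv2.resize(a,None,fx=1.6,fy=1.6,interpolation=cv2.INTER_CUBIC))
E
python3 st.py; ls -t pics|head -1
```

```text
1.35 [ 0.4438 -0.2213  0.1919] F [ 0.1  0.4 -0.3] -6.368273630930958e-05
tool axes [[0.097, -0.995, 0.001], [-0.995, -0.097, -0.001], [0.001, -0.001, -1.0]]
knob0 tool cm [-0.25 -7.02  3.19]
knobend tool cm [ -0.27 -17.14   3.2 ]
btn tool cm [-12.27 -12.05   6.29]
now_1.35.png
```

apply_moves([
  [[-0.25, 0, 1.6], 0, 0],
  [[-0.25, 0, 3.2], 0, 0],
  [[-0.25, -2, 3.2], 0, 0],
  [[-0.25, -4, 3.2], 0, 0],
  [[-0.25, -5, 3.2], 0, 0],
  [[-0.25, -6, 3.2], 0, 0],
  [[-0.25, -7, 3.2], 0, 0],
  [[-0.25, -8, 3.2], 0, 0],
  [[-0.25, -8, 3.2], 0, 0],
  [[-0.25, -8, 3.2], 0, 0],
])

```text
clock: 2.7
tcp_pos: [0.5231, -0.2098, 0.1592]
orientation: [-0.0, 0.741, -0.671, 0.0]
wrist_force: [0.2, 0.4, -0.8]
finger_gap: 0.0001
```

```bash
python3 st.py; ls -t pics|head -1
```

```text
2.7 [ 0.5231 -0.2098  0.1592] F [ 0.2  0.4 -0.8] 7.006782113436515e-05
tool axes [[0.098, -0.995, -0.0], [-0.995, -0.098, -0.0], [0.0, 0.0, -1.0]]
knob0 tool cm [ 0.13  0.98 -0.08]
knobend tool cm [ 0.12 -9.14 -0.08]
btn tool cm [-11.88  -4.07   3.02]
now_2.70.png
```

View pics/now_2.70.png

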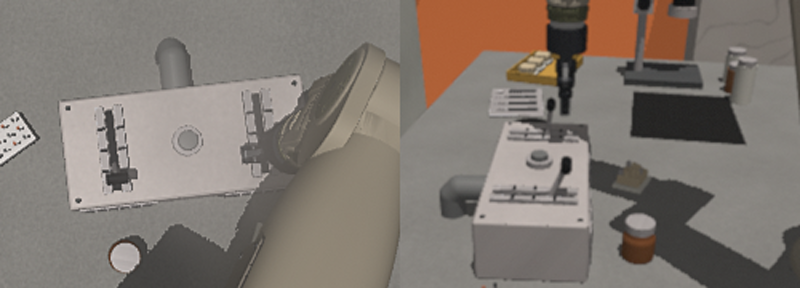

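The lever has snapped ahead to about the half-open notch: its knob is at (550,104) and the fingertip is just behind it at (567,105). I'll keep pushing.

apply_moves([
  [[0.1, -1, 0], 0, 0],
  [[0.1, -2, 0], 0, 0],
  [[0.1, -3, 0], 0, 0],
  [[0.1, -4, 0], 0, 0],
  [[0.1, -5, 0], 0, 0],
  [[0.1, -5.7, 0], 0, 0],
  [[0.1, -6.2, 0], 0, 0],
  [[0.1, -6.6, 0], 0, 0],
  [[0.1, -6.8, 0], 0, 0],
  [[0.1, -6.8, 0], 0, 0],
])

```text
clock: 4.05
tcp_pos: [0.5916, -0.204, 0.1598]
orientation: [-0.0, 0.741, -0.671, 0.001]
wrist_force: [-1.2, 0.3, 0.3]
finger_gap: -0.0002
```

```bash
python3 st.py; ls -t pics|head -1
```

```text
4.05 [ 0.5916 -0.204   0.1598] F [-1.2  0.3  0.3] -0.0001553597440222137
tool axes [[0.099, -0.995, 0.001], [-0.995, -0.099, -0.001], [0.001, -0.0, -1.0]]
knob0 tool cm [ 0.03  7.86 -0.03]
knobend tool cm [ 0.02 -2.26 -0.02]
btn tool cm [-11.98   2.8    3.07]
now_4.05.png
```

apply_moves([
  [[0, -0.1, 0], 0, 0],
  [[0, -0.2, 0], 0, 0],
  [[0, -0.3, 0], 0, 0],
  [[0, -0.3, 0], 0, 0],
  [[0, -0.4, 0], 0, 0],
  [[0, -0.4, 0], 0, 0],
  [[0, -0.4, 0], 0, 0],
  [[0, -0.4, 0], 0, 0],
  [[0, -0.4, 0], 0, 0],
  [[0, -0.4, 0], 0, 0],
])

```text
clock: 5.4
tcp_pos: [0.5951, -0.2036, 0.1594]
orientation: [-0.0, 0.741, -0.671, 0.0]
wrist_force: [0.6, -0.4, 0.5]
finger_gap: -0.0001
```

```bash
python3 st.py; ls -t pics|head -1
```

```text
5.4 [ 0.5951 -0.2036  0.1594] F [ 0.6 -0.4  0.5] -0.00011553950711689055
tool axes [[0.099, -0.995, 0.0], [-0.995, -0.099, -0.0], [0.0, -0.0, -1.0]]
knob0 tool cm [ 0.03  8.21 -0.06]
knobend tool cm [ 0.03 -1.92 -0.06]
btn tool cm [-11.97   3.15   3.04]
now_5.40.png
```

apply_moves([
  [[0, -0.1, 0], 0, 0],
  [[0, -0.2, 0], 0, 0],
  [[0, -0.3, 0], 0, 0],
  [[0, -0.4, 0], 0, 0],
  [[0, -0.5, 0], 0, 0],
  [[0, -0.5, 0], 0, 0],
  [[0, -0.5, 0], 0, 0],
  [[0, -0.5, 0], 0, 0],
  [[0, -0.5, 0], 0, 0],
  [[0, -0.5, 0], 0, 0],
])

```text
clock: 6.75
tcp_pos: [0.5958, -0.2034, 0.1591]
orientation: [0.003, 0.741, -0.672, -0.003]
wrist_force: [-13.6, -2.4, 6.1]
finger_gap: -0.0003
```

```bash
python3 st.py; ls -t pics|head -1
```

```text
6.75 [ 0.5958 -0.2034  0.1591] F [-13.6  -2.4   6.1] -0.0002943062898811458
tool axes [[0.097, -0.995, -0.0], [-0.995, -0.097, 0.008], [-0.008, -0.001, -1.0]]
knob0 tool cm [ 0.06  8.29 -0.02]
knobend tool cm [ 0.04 -1.84 -0.11]
btn tool cm [-11.95   3.22   3.04]
now_6.75.png
```

The stop is firm (14 N, no further travel). Now I back off, rise, and go above the button.

apply_moves([
  [[0, 2, 0], 0, 0],
  [[0, 4, 0], 0, 0],
  [[0, 4, -2], 0, 0],
  [[0, 4, -5], 0, 0],
  [[-3, 3.8, -5], 0, 0],
  [[-7, 3.7, -5], 0, 0],
  [[-11, 3.6, -4], 0, 0],
  [[-12, 3.6, -2], 0, 0],
  [[-12, 3.6, 0], 0, 0],
  [[-12, 3.6, 0], 0, 0],
])

```text
clock: 8.1
tcp_pos: [0.5515, -0.0865, 0.158]
orientation: [0.0, 0.741, -0.671, -0.001]
wrist_force: [-0.6, 0.7, 0.2]
finger_gap: -0.0002
```

```bash
python3 st.py; ls -t pics|head -1
```

```text
8.1 [ 0.5515 -0.0865  0.158 ] F [-0.6  0.7  0.2] -0.00021121615584141114
tool axes [[0.099, -0.995, -0.001], [-0.995, -0.099, 0.002], [-0.002, 0.001, -1.0]]
knob0 tool cm [12.11  5.04 -0.2 ]
knobend tool cm [12.12 -5.09 -0.22]
btn tool cm [ 0.12 -0.04  2.9 ]
now_8.10.png
```

View pics/now_8.10.png

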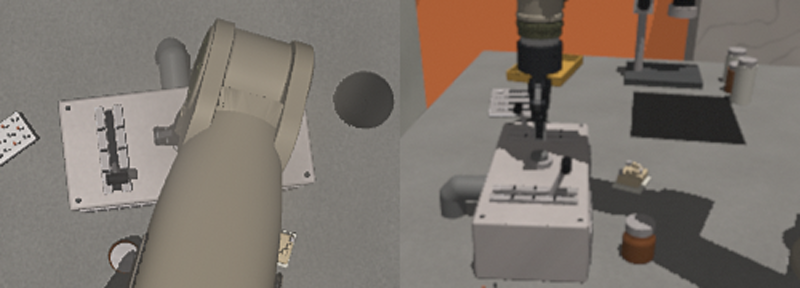

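The right knob now sits at (519,102), where I predicted the second stop, and the left lever is unmoved. The fingertip is above the button, so I press.

apply_moves([
  [[0.1, 0, 1.5], 0, 0],
  [[0.1, 0, 2.3], 0, 0],
  [[0.1, 0, 2.6], 0, 0],
  [[0.1, 0, 2.8], 0, 0],
  [[0.1, 0, 3.0], 0, 0],
  [[0.1, 0, 3.2], 0, 0],
  [[0.1, 0, 3.3], 0, 0],
  [[0.1, 0, 3.4], 0, 0],
  [[0.1, 0, 3.4], 0, 0],
  [[0.1, 0, 3.4], 0, 0],
])

```text
clock: 9.45
tcp_pos: [0.5523, -0.0882, 0.126]
orientation: [0.0, 0.741, -0.671, 0.0]
wrist_force: [-4.2, 0.0, 7.8]
finger_gap: -0.0001
```

```bash
python3 st.py|head -1
```

```text
9.45 [ 0.5523 -0.0882  0.126 ] F [-4.2  0.   7.8] -5.250114977652963e-05
```

apply_moves([
  [[0, 0, 0.1], 0, 0],
  [[0, 0, 0.2], 0, 0],
  [[0, 0, 0.3], 0, 0],
  [[0, 0, 0.4], 0, 0],
  [[0, 0, 0.4], 0, 0],
  [[0, 0, 0.4], 0, 0],
  [[0, 0, 0.4], 0, 0],
  [[0, 0, 0.4], 0, 0],
  [[0, 0, 0.4], 0, 0],
  [[0, 0, 0.4], 0, 0],
])

```text
clock: 10.8
tcp_pos: [0.5524, -0.0883, 0.1256]
orientation: [-0.0, 0.741, -0.671, 0.002]
wrist_force: [-11.7, 2.4, 29.1]
finger_gap: 0.0002
```

```bash
python3 st.py|head -1; ls -t pics | head -1
```

```text
10.8 [ 0.5524 -0.0883  0.1256] F [-11.7   2.4  29.1] 0.0002026278303308111
now_10.80.png
```

apply_moves([
  [[0, 0, -0.2], 0, 0],
  [[0, 0, -0.4], 0, 0],
  [[0, 0, -0.6], 0, 0],
  [[0, 0, -0.6], 0, 0],
  [[0, 0, -0.6], 0, 0],
  [[0, 0, -0.6], 0, 0],
  [[0, 0, -0.6], 0, 0],
  [[0, 0, -0.6], 0, 0],
  [[0, 0, -0.6], 0, 0],
  [[0, 0, -0.6], 0, 0],
])

```text
clock: 12.15
tcp_pos: [0.5525, -0.0882, 0.1273]
orientation: [0.0, 0.741, -0.671, 0.0]
wrist_force: [-2.6, -0.2, 4.4]
finger_gap: 0.0001
```

```bash
python3 st.py|head -1; ls -t pics | head -1;python3 -c "
import cv2
i=cv2.imread('pics/side_10.90.png')
cv2.imwrite('pics/z.png',cv2.resize(i[130:230,200:300],None,fx=6,fy=6,interpolation=cv2.INTER_CUBIC))"; ls pics
```

```text
12.15 [ 0.5525 -0.0882  0.1273] F [-2.6 -0.2  4.4] 0.00011322410274661777
now_12.15.png
now_1.35.png
now_10.80.png
now_12.15.png
now_2.70.png
now_4.05.png
now_5.40.png
now_6.75.png
now_8.10.png
now_9.45.png
side_0.10.png
side_0.10_b.png
side_1.45.png
side_10.90.png
side_12.25.png
side_2.80.png
side_4.15.png
side_5.50.png
side_6.85.png
side_8.20.png
side_9.55.png
sidec.png
top_0.05.png
top_0.05_b.png
top_1.40.png
top_10.85.png
top_12.20.png
top_2.75.png
top_4.10.png
top_5.45.png
top_6.80.png
top_8.15.png
top_9.50.png
topc.png
z.png
```

apply_moves([
  [[0, 0, -0.1], 0, 0],
  [[0, 0, -0.2], 0, 0],
  [[0, 0, -0.3], 0, 0],
  [[0, 0, -0.3], 0, 0],
  [[0, 0, -0.3], 0, 0],
  [[0, 0, -0.3], 0, 0],
  [[0, 0, -0.3], 0, 0],
  [[0, 0, -0.3], 0, 0],
  [[0, 0, -0.3], 0, 0],
  [[0, 0, -0.3], 0, 0],
])

```text
clock: 13.5
tcp_pos: [0.5526, -0.0882, 0.1303]
orientation: [-0.0, 0.741, -0.671, 0.0]
wrist_force: [0.2, -0.0, 1.5]
finger_gap: 0.0001
```

View pics/z.png

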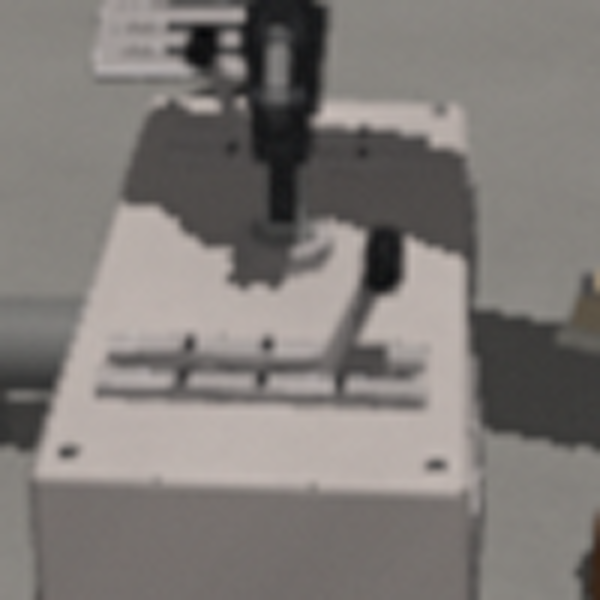

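The readings give about 1 N/mm with contact from about 0.132, so the hard stop at 0.1256 is the full 6 mm travel. In the picture at 10.8 s the finger is on the button at (285,225) and the right knob is still at the far stop at (200,48). Now I retract.

apply_moves([
  [[0, 0, -2], 0, 0],
  [[0, 0, -5], 0, 0],
  [[0, 0, -9], 0, 0],
  [[0, 4, -12], 0, 0],
  [[0, 9, -12], 0, 0],
  [[0, 13, -12], 0, 0],
  [[4, 15, -12], 0, 0],
  [[8, 16, -12], 0, 0],
  [[12, 16, -12], 0, 0],
  [[16, 16, -12], 0, 0],
])

```text
clock: 14.75
tcp_pos: [0.409, -0.2644, 0.2503]
orientation: [-0.0, 0.741, -0.671, 0.0]
wrist_force: [1.0, -0.1, 0.9]
finger_gap: 0.0001
```

apply_moves([
  [[5, 0, 0], 0, 0],
  [[10, 0, 0], 0, 0],
  [[13, 0, 0], 0, 0],
  [[13, 0, 0], 0, 0],
  [[13, 0, 0], 0, 0],
  [[13, 0, 0], 0, 0],
  [[13, 0, 0], 0, 0],
  [[13, 0, 0], 0, 0],
  [[13, 0, 0], 0, 0],
  [[13, 0, 0], 0, 0],
])

```text
clock: 16.0
tcp_pos: [0.4218, -0.3925, 0.2504]
orientation: [0.0, 0.741, -0.671, 0.0]
wrist_force: [-0.2, -0.3, 0.1]
finger_gap: -0.0003
```

```bash
python3 st.py|head -1; ls -t pics | head -1
```

```text
16.0 [ 0.4218 -0.3925  0.2504] F [-0.2 -0.3  0.1] -0.00027032362969116715
now_16.00.png
```

View pics/now_16.00.png

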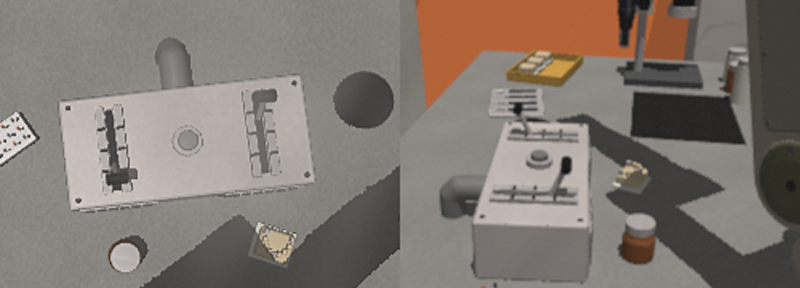

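The right lever is at the far stop (265,95), the left one is closed (118,178), the button is up (187,140), and the loose things stand where they were. The arm is clear.

```bash
python3 -c "
from workcell import env
print(env.hand_in())"
```

```text
the job is handed in; nothing more can be done
None
```

I pushed the right lever to its second stop, then pressed the start button fully down and let it come up. The model stands in front of the right mouth. I handed the job in at about 16 s; no verdict is reported.

- **Lever:** the shut fingertip pushed it through the notch until it met the stop, at about 14 N with no further travel. The pictures at the button and after retreat show the knob at the far end of its slot.
- **Button:** it hit bottom at TCP height 0.1256 m. I pressed harder than needed, to 29 N, to be sure it was at the stop. Readings on release (about 1 N/mm, contact from about 0.132 m) match the full 6 mm of travel.
- **Last picture:** the left lever is closed, the button is up, and the arm is clear with about 0 N at the wrist. The model, jar, bur block and bowl look unmoved. I judged that by eye and did not measure it.

My first estimate of the button's top from the images, 0.129 m, was about 3 mm lower than the contact height. No other check failed or disagreed.

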